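# Ready the flux dispenser: set and lock the pressure, clip in the syringe

## Task

Make the flux dispenser ready: turn the regulator knob on the station's sloping panel until its pointer stands at the little raised mark tab, and then slide the clear lock guard all the way along its rails over the knob. After that, push the syringe down past the sprung jaw of the cradle so that it lies level on the floors of both forks with its nozzle at the jaw end and the jaw has sprung back above it. Let go, and leave the other things on the bench where they are.

Things in the scene. Friction and masses are not known exactly. Their poses are not given: they have to be found in the camera images.
- station: Fixed grey station, 260 mm wide (y). Origin on the bench below the middle of its sloping panel; x to its back, y left along the panel, z up. The panel, 132 mm up the slope, passes (0, 0, 95 mm) and rises 30 degrees towards +x: normal (-0.5, 0, 0.866), upslope (0.866, 0, 0.5) in this frame. Behind it, from x = 57 mm, a housing 126 mm high, gauge and air fitting to 156 mm.
- knob_grip (a point): On the knob's turning axis (the panel's normal), 30 mm above the panel. Black knob: a disc 56 mm across, up to 14 mm above the panel, and on it a straight grip bar 56 mm long, 15 mm thick, from 14 to 39 mm above the panel, lying along the line from the axis to the pointer.
- knob (a joint): Angle of the knob in rad: grows clockwise as seen looking at the panel. At 0 the pointer stands 0.8 rad anticlockwise of straight upslope. Stops at -0.3 and 2.4; stays where it is left (friction 0.06 N m).
- pointer (a point): Tip of the knob's pointer (small black tongue, white line on top, on one end of the grip bar), 37 mm from the knob's axis, 12 mm above the panel.
- mark_tab (a point): Inner end of the small dark steel mark tab, 8 mm wide, on the dial round the knob; 37 mm from the knob's axis, 12 mm above the panel, so it coincides with pointer when the knob is set. It differs from start to start, always clockwise of the pointer (0.5 to 1.5 rad); it cannot be touched.
- lock_fin (a point): Middle of the black grip fin on the lock guard: 50 mm long up the slope, 14 mm thick along the slide (station y), 50 to 78 mm above the panel (this point at 64). The guard is a clear-topped bridge on steel legs, 112 mm up the slope, 70 mm along the slide, 50 mm high, on two rails, right of the knob at the start.
- lock (a joint): How far the lock guard has slid, m, along the station's +y towards the knob; 0 is fully off, 0.13 is the stop, right over the knob. About 1.5 N to slide; stays where it is left.
- cradle: Fixed aluminium cradle, base 150 x 80 x 12 mm. Origin on the bench below its middle, x along the seat. Forks 12 mm thick at x = -45 and +45; slots 24 mm wide at y = 0, flared, floors 20 mm above the bench. Arms 45 mm high; the jaw fork (x = +45) has its -y arm 63 mm high and at y = 24 to 30 a hinge post 60 mm high. A seated barrel's axis is 30 mm above the bench.
- jaw (a joint): Angle of the cradle's sprung jaw, rad: 0 level across the slot's mouth (its rest), grows as it is pushed down, at most 1.45. About 1 to 5 N at its tip pushes it down; it springs back when the barrel has passed.
- jaw_tip (a point): Free end of the jaw, a dark steel flap 20 mm long, 18 mm wide, 5 mm thick, hinged at (45, 22, 55) mm in the cradle's frame and reaching towards -y over the slot.
- syringe: Loose white syringe, barrel 20 mm in diameter, 130 mm long, 60 g, lying on the bench. Origin: underside of the barrel's middle; x along the barrel to the nozzle, z up. Flange plate 42 mm wide (y), 20 mm high at x = -67 mm, grey plunger end to x = -91 mm, thin nozzle to x = +87 mm.
- barrel_mid (a point): Middle of the syringe barrel, on its axis (10 mm above the syringe's origin).
- nozzle (a point): Tip of the syringe's nozzle.
- flux_jar: Bystander: jar 52 mm across, 60 mm high; origin under its middle.
- tweezers: Bystander: steel tweezers 130 mm long, 6 mm thick, lying along their x; origin under their middle.
- tip_pot: Bystander: dark steel cup 64 mm across, 50 mm high; origin under its middle.
- solder_reel: Bystander: grey reel 60 mm across, 35 mm high; origin under its middle.
- screwdriver: Bystander: screwdriver 170 mm long lying along its x; origin under its middle.
- parts_tray: Bystander: grey divided tray 90 x 130 mm, 30 mm high; origin under its middle.
There are look-alikes about, which are no part of the job. Of the things that look like the syringe, the smaller one is meant.

How it is judged (in metres and radians):
On the way, in this order (a step that is already met when the one before it is completed fails the run):
1. the knob's pointer is at the mark tab while the lock guard is still off (distance between pointer and mark_tab below 0.004 m and value of joint lock below 0.05 m), for 0.3 s.
2. the lock guard is slid home over the set knob (distance between pointer and mark_tab below 0.004 m and value of joint lock above 0.122 m), for 0.2 s.
3. the syringe lies in both forks, the jaw sprung back above it (x of barrel_mid in the frame of cradle between -0.017 and 0.017 m and y of barrel_mid in the frame of cradle between -0.004 and 0.004 m and z of barrel_mid in the frame of cradle between 0.026 and 0.033 m and angle between the x axis of syringe and the x axis of cradle, either way round below 0.08 rad and x of nozzle in the frame of cradle above 0.05 m and value of joint jaw below 0.2 rad), for 0.2 s.
At the end, for the whole second after the job is handed in: Pointer within 4 mm of the mark tab; lock within 8 mm of its stop over the knob; barrel middle within 17 mm along and 4 mm across the cradle's middle, 26 to 33 mm above the bench, within 0.08 rad of the cradle's x, nozzle at the jaw end, at rest; jaw back within 0.2 rad (all of step 2 and all of step 3 and linear speed of syringe below 0.02 m/s); the robot touches nothing.
It fails at once if a bystander (jar, tweezers, cup, reel, screwdriver or tray) is moved by more than 30 mm (distance of any of flux_jar, tweezers, tip_pot, solder_reel, screwdriver, parts_tray from where it was at the start of the episode above 0.03 m).
It also fails if it takes over 67 s, if anything falls off the work surface, if the arm or the gripper's body presses on something with over 40 N, if the wrist force passes 120 N, or if a joint passes its speed limit or range.

## Robot

A 6-joint arm with a two-finger parallel gripper is mounted at the origin on the work surface. World frame = base frame: x ahead of the robot, y to its left, z up, the work surface at z = 0. Lengths are in m, angles in degrees, forces in N, time in s.
With the tool pointing down it reaches from about 0.35 to 0.8 m from the base axis. Payload 7.3 kg.
Tool frame: the origin (TCP) lies on the centre line of the jaws, within the pads' length; the fingertips stand 14 mm ahead of it and the grasp point (between the pads) lies 5 mm behind it; z points along the fingers, y is the line along which they close (so a half turn about z gives the same grasp; the last joint's range is limited). The gripper opens to 85 mm and grips with 20 to 120 N. Pads are 22 mm wide; open, the fingers measure 114 mm over their backs; the gripper's body (76 mm by 85 mm) begins 54 mm behind the grasp point. The pads swing forward as they close: fully open they stand 13 mm farther back than shut.
Start: joints at [-72.536, 19.595, 87.324, -0, 73.075, -8.365], TCP at [0.229, -0.473, 0.245] pointing down, gripper open.
Joint ranges: [-145.02, 145.02], [-44.19, 115.74], [2.07, 154.8], [-57.11, 237.11], [16.16, 152.29], [-177.93, 177.93]. Speed limits (degrees/s): [147.25, 147.25, 180, 180, 180, 180].

## Interface

Orientations are given as a 3x3 rotation matrix whose columns are the frame's x, y, z axes.
In Python, from cell import bot, cams, job gives the robot as it stands.
- The arm moves only by the tool jog_arm, never from a script. Its argument "deltas" is one flat list of numbers, 5 for each row, row after row: the finger opening in mm, from 0 to 85.4, then the shift along the tool's x, y, z in mm, then the turn about the tool's z in rad. In form: [claw, tx, ty, tz, turn, claw, tx, ty, tz, turn, ...]. A call has 1 to 5 rows; each row shifts and turns the commanded pose from where the row before left it, along the tool's axes as they then stand; what a row does not reach is not made up. A row lasts 1/10 s, in which the tool goes at most 50 mm and 8.59 degrees, less where a joint would pass 70% of its speed; a pose out of reach is approached as far as the arm can. A call is refused whole if a number of a shift passes 50 or a number of a turn 0.15, either way. A call with a gripper value outside its range is refused whole. The fingers move at their own pace and stop on an object; the grip force is fixed at half the most. Time passes only in rows, so rows that do not move let the fingers close. It gives the time, the measured TCP pose, the force, the opening and the grip force at its end, in the units of the state.
- bot.get_obs(): the state, without advancing time (a new reading comes with each control period).
- cams.get_image(name): name is "side" or "top" or "wrist"; returns a dict with "pixels" (420x560x3 uint8, red, green, blue), "range_z" (420x560 float32, m along the optical axis (not along the pixel's ray), 0 where there is no reading), "mtx" (3x3 intrinsics, pixels), "eye" and "rotation" of the camera in the world. Camera axes: x right, y down, z forward; pixel columns grow to the right and rows downward; lengths in m; the calibration is good to about 2 mm. A picture is of the moment at which its call begins.
- job.finish_job(): hands the job in; it is judged then, once.
The state is a dict: "time": time; "joint_positions": joint angles; "qd": joint speeds; "joint_torque": joint torques, N m; "tcp_pos": TCP position; "tool_rot": TCP orientation; "wrist_force": force on the tool from outside, world axes, zero at the start; "torque": the same for the moment, N m; "finger_gap": opening from 0.0 (shut) to 1.0 (fully open); "grasp_force": force on a finger pad.
Only numpy, scipy, OpenCV 4.12 (cv2) and the standard library are available. Lean on these libraries where they do the work, as an engineer would, in place of code of your own. Each camera call takes 0.05 s, during which the arm holds its last target. There are 200 camera calls.

## Working session

There is one attempt and no reset: what is moved stays moved. The work goes in short steps, Python scripts to look and compute and a tool call to move; the robot and the scene stay as the last step left them, time stands still between calls to the robot, and variables do not carry over. Pictures are saved under pics/ and viewed, at most 10 in all, crops included, and the job is handed in when it is done.

Besides the shell and the picture viewer there is one more tool, called after "Call:" as name(argument=value, ...), one argument or row to a line, values as JSON. jog_arm: Moves the arm, as the interface text tells. Its arguments: {"type":"object","properties":{"deltas":{"type":"array","items":{"type":"number"}}},"required":["deltas"]}

```bash
ls; mkdir -p pics; cat > h.py <<'E'
import numpy as np, cv2
from cell import bot, cams, job
def grab(n,save=None):
    d=cams.get_image(n); np.savez('/tmp/%s.npz'%n,**d)
    if save: cv2.imwrite('pics/'+save,cv2.cvtColor(d['pixels'],cv2.COLOR_RGB2BGR))
    return d
def load(n): return dict(np.load('/tmp/%s.npz'%n))
def pts(d):
    v,u=np.mgrid[:420,:560]; z=d['range_z']
    K=d['mtx']; c=np.stack([(u-K[0,2])/K[0,0]*z,(v-K[1,2])/K[1,1]*z,z],-1)
    return c@np.array(d['rotation']).T+np.array(d['eye'])
def ray(d,u,v,h):
    K=d['mtx']; r=np.array(d['rotation'])@np.array([(u-K[0,2])/K[0,0],(v-K[1,2])/K[1,1],1]); e=np.array(d['eye'])
    return e+r*(h-e[2])/r[2]
E
python3 - <<'E'
from h import *
for n in('top','side'):
    d=grab(n,n+'0.png'); print(n,d['eye'],d['rotation'],d['mtx'])
print(bot.get_obs())
E
```

```text
pics
top [ 0.28088928 -0.04996673  1.38465925] [[ 0.02193101 -0.98159958  0.18968738]
 [-0.9997366  -0.02024828  0.01080477]
 [-0.00676511 -0.18987438 -0.98178509]] [[525.78196312   0.         279.78459369]
 [  0.         525.78196312 205.54384853]
 [  0.           0.           1.        ]]
side [0.20852204 0.69323289 0.83417577] [[-0.91685916 -0.26678455  0.2969769 ]
 [-0.39920828  0.61536399 -0.67967632]
 [-0.00142175 -0.7417231  -0.67070472]] [[382.92155164   0.         273.94076565]
 [  0.         382.92155164 209.28748289]
 [  0.           0.           1.        ]]
{'time': 0.1, 'joint_positions': array([-7.25358139e+01,  1.96320646e+01,  8.73698282e+01, -2.16190504e-03,
        7.30752201e+01, -8.36559978e+00]), 'qd': array([-0.06116939, -0.09901707, -0.16913799, -0.00852753,  0.08984155,
       -0.04381877]), 'joint_torque': array([ 1.21183264e-03, -4.34447372e+01, -2.46489841e+01, -1.56466285e-04,
        4.60555937e-03, -1.60839090e-05]), 'tcp_pos': array([ 0.22864956, -0.47222984,  0.24471064]), 'tool_rot': array([[ 9.00087628e-01,  4.35708697e-01, -4.38343587e-04],
       [ 4.35708888e-01, -9.00086742e-01,  1.27300137e-03],
       [ 1.60110516e-04, -1.33680298e-03, -9.99999094e-01]]), 'wrist_force': array([ 0.389208  ,  0.75279756, -0.80009804]), 'torque': array([-0.03994971,  0.04396044,  0.02763927]), 'grasp_force': 0.0, 'finger_gap': 0.997310742139679}
```

View pics/top0.png

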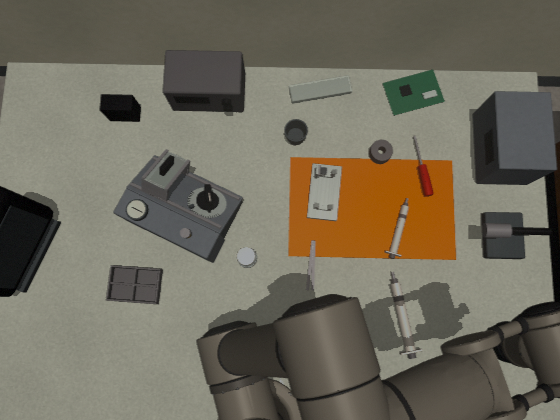

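View pics/side0.png

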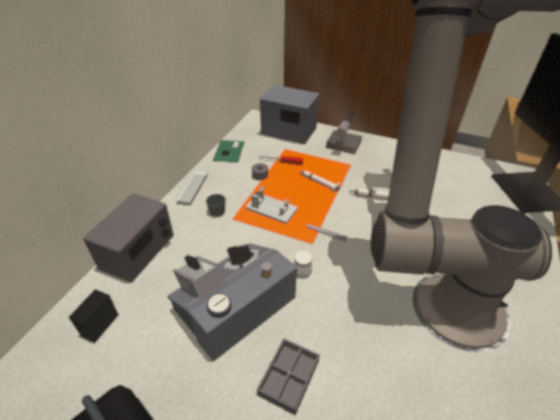

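Top view: syringe candidates are a smaller white one on the mat at about (399,228) and a larger one on the bench at (403,315). The station is at (180,205), with the knob at (208,198) and the fin at (167,165). The cradle is at (324,192), and its jaw fork looks like the upper end (325,172). Next I'll measure these and check them in a close crop.

```bash
python3 - <<'E'
from h import *
d=load('top'); P=pts(d); im=d['pixels']
def c(u0,v0,u1,v1,s): return cv2.resize(cv2.cvtColor(im[v0:v1,u0:u1],cv2.COLOR_RGB2BGR),None,fx=s,fy=s,interpolation=cv2.INTER_CUBIC)
a=c(110,145,250,265,4.2); b=c(290,150,460,370,2.3)
H=max(a.shape[0],b.shape[0]); out=np.zeros((H,a.shape[1]+b.shape[1]+0,3),np.uint8)
out[:a.shape[0],:a.shape[1]]=a; out[:b.shape[0],a.shape[1]:]=b
out=cv2.resize(out,None,fx=min(1,800/out.shape[1]),fy=min(1,800/out.shape[1])); print(out.shape); cv2.imwrite('pics/crop0.png',out)
# panel normal from depth
Z=P[...,2]; 
N=np.cross(np.roll(P,-3,1)-np.roll(P,3,1),np.roll(P,-3,0)-np.roll(P,3,0)); N/=np.linalg.norm(N,axis=-1,keepdims=True)+1e-12; N*=np.sign(N[...,2:])
r=np.zeros(Z.shape,bool); r[145:265,110:250]=1
m=r&(abs(N[...,2]-.866)<.06)&(Z>.04)&(Z<.14)
n=np.median(N[m],0); print('panel n',m.sum(),n, 'yaw station x', np.degrees(np.arctan2(-n[1],-n[0])))
# syringes
for (u0,v0,u1,v1) in((380,190,425,260),(380,268,430,365)):
    mm=np.zeros(Z.shape,bool); mm[v0:v1,u0:u1]=1; mm&=(Z>.006)&(Z<.05)&(im.min(-1)>110)
    Q=P[mm]; w=np.linalg.svd(Q[:,:2]-Q[:,:2].mean(0),full_matrices=False)[2][0]; t=(Q[:,:2]-Q[:,:2].mean(0))@w
    print('syr',mm.sum(),Q.mean(0),w,t.min(),t.max(),Z[mm].max())
m=np.zeros(Z.shape,bool); m[150:230,295:355]=1; 
for h in(.008,.04,.055): 
    q=m&(Z>h)&(Z<.08); Q=P[q]; print(h,q.sum(),Q.mean(0)); vv,uu=np.nonzero(q); print(cv2.minAreaRect(np.c_[Q[:,0],Q[:,1]].astype('f4')*1000))
E
```

```text
(413, 800, 3)
panel n 1461 [ 0.36053342 -0.14697932  0.87809536] yaw station x 157.82066236934915
syr 258 [ 0.48004996 -0.34658695  0.01954127] [-0.96203892  0.27291228] -0.07436001618409266 0.07683071144744952 0.027153860402583163
syr 486 [ 0.26134876 -0.35490468  0.02287531] [-0.98634194 -0.16471059] -0.13162262894469312 0.11506536989929905 0.03424558590730231
0.008 1623 [ 0.58523541 -0.15107095  0.01804855]
((593.1514892578125, -154.6849365234375), (155.9317626953125, 212.63816833496094), 89.71785736083984)
0.04 156 [ 0.61556492 -0.1467355   0.0554892 ]
((591.205078125, -148.8927459716797), (53.83928298950195, 109.322265625), 84.65760040283203)
0.055 103 [ 0.63347215 -0.14598722  0.05987938]
((635.54443359375, -152.77920532226562), (24.894100189208984, 52.54189682006836), 3.371626853942871)
```

View pics/crop0.png

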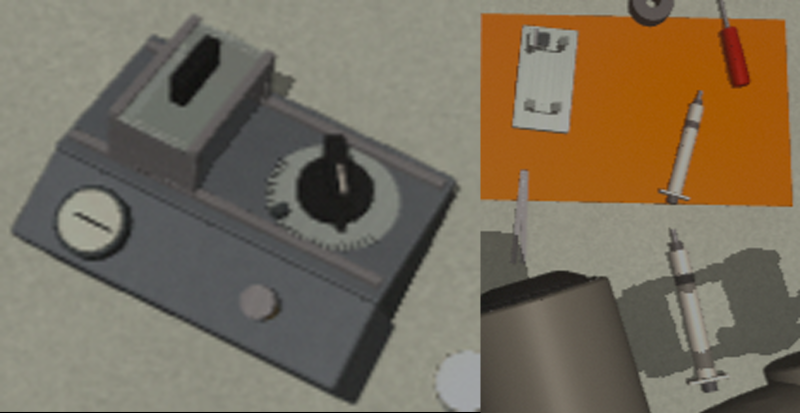

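```bash
cat >> h.py <<'E'
def go(p,yaw=None):
    """print shift in tool axes (mm) to p, and turn so that tool x points at yaw (mod 180)"""
    o=bot.get_obs(); R=o['tool_rot']; d=R.T@(np.array(p)-o['tcp_pos'])*1000
    a=np.degrees(np.arctan2(R[1,0],R[0,0])); t=None
    if yaw is not None:
        t=(yaw-a+90)%180-90; t=-np.radians(t)   # tool z down
    print('tool mm',d.round(1),'turn rad(tool z)',t,'x-yaw now',a.round(2),'tcp',o['tcp_pos'].round(4),'j6',o['joint_positions'][5].round(1),'F',o['wrist_force'].round(1))
E
python3 - <<'E'
from h import *
d=load('top');P=pts(d);s=800/(588+391)*4.2;s2=800/(588+391)*2.3
for n,(x,y),h in(('disc',(335,188),.107),('tongue',(341,226),.107),('tab',(280,210),.1),('fin',(195,70),.16),('bartop',(343,180),.12)):
    u,v=110+x/s,145+y/s; print(n,u,v,P[round(v),round(u)],ray(d,u,v,h))
for x,y in((527,27),(577,33),(569,131),(514,126)):
    u,v=290+(x-480.5)/s2,150+y/s2; print('cr',ray(d,u,v,.012))
go([.57,.1,.35],157.8)
E
```

```text
disc 207.60863095238093 199.77738095238095 [0.52986368 0.13642183 0.14781883] [0.53862413 0.14357252 0.107     ]
tongue 209.35684523809522 210.84940476190474 [0.50782419 0.1366554  0.12131441] [0.51079197 0.13790495 0.107     ]
tab 191.58333333333331 206.1875 [0.51954185 0.17905736 0.12057756] [0.52293016 0.18379894 0.1       ]
fin 166.81696428571428 165.39583333333334 [0.60959795 0.2360478  0.1669334 ] [0.61047469 0.23805639 0.16      ]
bartop 209.9395833333333 197.44642857142856 [0.53947992 0.13348944 0.13741581] [0.54196668 0.13614693 0.12      ]
cr [ 0.66120424 -0.12669969  0.012     ]
cr [ 0.6537455  -0.19842204  0.012     ]
cr [ 0.51111429 -0.18714206  0.012     ]
cr [ 0.51663989 -0.10974601  0.012     ]
tool mm [ 556.6 -366.5 -104.7] turn rad(tool z) 0.8382888040838957 x-yaw now 25.83 tcp [ 0.2286 -0.4722  0.2447] j6 -8.4 F [ 0.4  0.8 -0.8]
```

```bash
python3 -c "
from h import *
go([.54,.135,.30],12)"
```

```text
tool mm [ 544.8 -411.   -54.7] turn rad(tool z) 0.2413861999018352 x-yaw now 25.83 tcp [ 0.2286 -0.4722  0.2447] j6 -8.4 F [ 0.4  0.8 -0.8]
```

Call:
jog_arm(
  deltas=[85,45,-30,-12,0,85,45,-30,-12,0,85,45,-30,-12,0,85,45,-30,-12,0,85,45,-30,-7,0],
)

```text
time: 0.6
tcp_pos: [0.3536, -0.2599, 0.2957]
tool_rot: [[0.9, 0.435, 0.001], [0.435, -0.9, -0.001], [0.0, 0.001, -1.0]]
wrist_force: [0.8, -0.1, 0.6]
finger_gap: 0.996
grasp_force: 0.0
```

Call:
jog_arm(
  deltas=[85,45,-37,0,0.08,85,47,-33,0,0.08,85,49,-30,0,0.08,85,50,-26,0,0,85,50,-26,0,0],
)

```text
time: 1.1
tcp_pos: [0.5131, -0.0717, 0.295]
tool_rot: [[0.978, 0.21, -0.0], [0.21, -0.978, -0.0], [-0.0, 0.0, -1.0]]
wrist_force: [0.4, -1.1, -0.0]
finger_gap: 0.994
grasp_force: 0.0
```

Call:
jog_arm(
  deltas=[85,40,-40,0,0,85,20,-30,0,0,85,0,0,0,0],
)

```text
time: 1.4
tcp_pos: [0.5534, 0.0059, 0.294]
tool_rot: [[0.977, 0.214, -0.001], [0.214, -0.977, 0.001], [-0.001, -0.002, -1.0]]
wrist_force: [-1.2, -0.9, 0.7]
finger_gap: 0.993
grasp_force: 0.0
```

```bash
python3 -c "
from h import *
d=grab('wrist','w1.png'); print(d['eye'],d['rotation'],d['mtx'])
go([.54,.135,.30],12)"
```

```text
[0.61789657 0.01882016 0.42278733] [[ 0.21468947 -0.94237016 -0.25660655]
 [-0.97668009 -0.20771263 -0.05432734]
 [-0.00210396  0.26228601 -0.96498789]] [[297.78844129   0.         279.55329974]
 [  0.         297.78844129 207.27265929]
 [  0.           0.           1.        ]]
tool mm [  15.5 -130.9   -5.9] turn rad(tool z) 0.005127829306446799 x-yaw now 12.29 tcp [0.5527 0.0038 0.2941] j6 70.2 F [-0.5  0.4 -0. ]
```

View pics/w1.png

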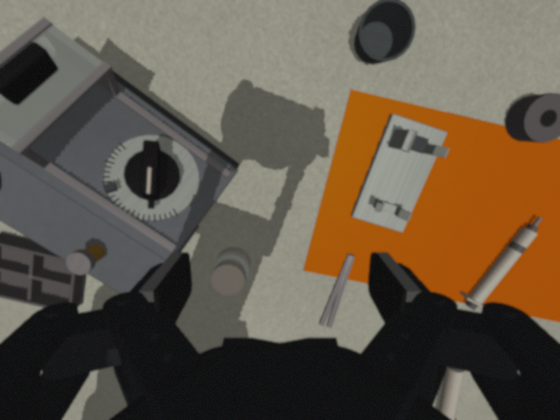

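The wrist view shows the knob at (150,178), the tab at (111,186), the cradle at (400,170) with its jaw fork at the upper end, and the syringe at (505,260). I'll measure them from this frame.

```bash
python3 - <<'E'
from h import *
d=load('wrist'); P=pts(d); im=d['pixels'].astype(int); Z=P[...,2]
# panel plane: dial/panel pixels
r=np.zeros(Z.shape,bool); r[100:235,60:235]=1
yaw=np.radians(157.8)
Q=P[r&(Z>.05)&(Z<.13)]
rng=np.random.default_rng(0);best=0
for _ in range(3000):
    a=Q[rng.choice(len(Q),3,False)]; n=np.cross(a[1]-a[0],a[2]-a[0]); n/=np.linalg.norm(n)+1e-12; n*=np.sign(n[2])
    if abs(n[2]-.866)>.03: continue
    k=(abs((Q-a[0])@n)<.0015)
    if k.sum()>best: best=k.sum();B=k
c=Q[B].mean(0); n=np.linalg.svd(Q[B]-c,full_matrices=False)[2][2]; n*=np.sign(n[2])
print('plane',best,n,'yaw x',np.degrees(np.arctan2(-n[1],-n[0])))
y=np.cross(n,[-n[0],-n[1],0]); y=np.array([0,0,1.]); up=y-n*(n@y); up/=np.linalg.norm(up); ly=np.cross(n,up)
X=P-c; h=X@n; a=X@up; b=X@ly
np.savez('/tmp/pl.npz',c=c,n=n,up=up,ly=ly)
m=r&(h>.034)&(h<.043)&(im.max(-1)<140)
cnt,lab,st,ce=cv2.connectedComponentsWithStats(m.astype('u1'))
for i in range(1,cnt):
    if st[i,4]>60: 
        q=lab==i; A=np.c_[a[q],b[q]]; print('top comp',ce[i],st[i,4],cv2.minAreaRect((A*1000).astype('f4')),h[q].mean())
# dial ring light
m=r&(abs(h)<.006)&(im.min(-1)>125); A=np.c_[a[m],b[m]]*1000
print('ring',m.sum(),cv2.minEnclosingCircle(A.astype('f4')),cv2.fitEllipse(cv2.convexHull(A.astype('f4'))))
# guard fin & tab
for u,v in((111,186),(109,188),(150,202)): print('px',(u,v),im[v,u],a[v,u]*1e3,b[v,u]*1e3,h[v,u]*1e3)
m=np.zeros(Z.shape,bool);m[30:110,0:70]=1; m&=(h>.07)&(h<.085);A=np.c_[a[m],b[m]]*1e3; print('fin',m.sum(),cv2.minAreaRect(A.astype('f4')))
# cradle base
m=np.zeros(Z.shape,bool);m[105:240,340:455]=1; m&=(Z>.008)&(Z<.016)&(im[...,2]>90)
A=P[m][:,:2]*1e3; print('cradle',m.sum(),cv2.minAreaRect(A.astype('f4')))
m=np.zeros(Z.shape,bool);m[105:240,340:460]=1; m&=(Z>.04)&(Z<.075)
cnt,lab,st,ce=cv2.connectedComponentsWithStats(m.astype('u1'))
for i in range(1,cnt):
    if st[i,4]>8: q=P[lab==i]; print(ce[i].round(),st[i,4],q.mean(0).round(4),q.min(0).round(4),q.max(0).round(4))
m=np.zeros(Z.shape,bool);m[205:310,460:545]=1; m&=(Z>.008)&(Z<.03)
A=(P[m][:,:2]*1e3).astype('f4'); print('syr',m.sum(),cv2.minAreaRect(A),A.mean(0))
np.save('/tmp/syr.npy',P[m])
E
```

```text
plane 12097 [ 0.45565214 -0.20693877  0.86576987] yaw x 155.5743725208404
top comp [148.9017341  166.76763006] 865 ((-0.5059413909912109, 20.992584228515625), (55.78525924682617, 15.23155403137207), 34.16008377075195) 0.038607342682495126
ring 1956 ((-1.7360639572143555, 21.516101837158203), 46.82585906982422) ((-2.79886794090271, 22.432472229003906), (88.42897033691406, 93.13770294189453), 142.5274658203125)
px (111, 186) [58 61 61] 33.28924556418562 -2.0284300704988847 10.156765523407591
px (109, 188) [56 59 59] 35.95475173702641 -2.8195566625097594 8.131964059857081
px (150, 202) [27 28 27] 25.175694539119082 38.72859339201299 14.569060984305855
fin 1324 ((-1.1345443725585938, -96.25375366210938), (14.636208534240723, 49.982940673828125), 89.9874038696289)
cradle 4819 ((587.9244995117188, -154.49085998535156), (80.1261215209961, 150.32760620117188), 84.77650451660156)
[411. 141.] 538 [ 0.6346 -0.1379  0.0565] [ 0.6216 -0.1566  0.0402] [ 0.6478 -0.1269  0.0627]
[438. 151.] 197 [ 0.6313 -0.1744  0.0551] [ 0.625  -0.1835  0.0401] [ 0.6378 -0.1693  0.0646]
[378. 207.] 51 [ 0.5455 -0.1289  0.0432] [ 0.5399 -0.134   0.0401] [ 0.5516 -0.1252  0.0456]
[406. 216.] 62 [ 0.5419 -0.17    0.0429] [ 0.536  -0.1753  0.04  ] [ 0.5476 -0.166   0.047 ]
syr 1573 ((493.5841369628906, -353.838623046875), (35.62828063964844, 165.63243103027344), 69.78657531738281) [ 493.09253 -346.7765 ]
```

```bash
cat >> h.py <<'E'
def panel(a,b,h):
    q=np.load('/tmp/pl.npz'); return q['c']+a*q['up']+b*q['ly']+h*q['n']
E
python3 - <<'E'
from h import *
G=panel(-.0005,.021,.033); print(G, 'fin',panel(-.001,-.0963,.064))
d=load('wrist');P=pts(d);im=d['pixels'];q=np.load('/tmp/pl.npz');X=P-q['c'];a,b,h=X@q['up']+.0005,X@q['ly']-.021,X@q['n']
rr=np.hypot(a,b);m=(rr>.036)&(rr<.05)&(h>.006)&(h<.016)&(im.max(-1)<100)&(a>0)&(b<.01)
print('tab',m.sum(),np.degrees(np.arctan2(b[m].mean(),a[m].mean())),rr[m].mean(),h[m].mean())
G[2]+=.045; go(G,13.7)
E
```

```text
[0.55008522 0.13848109 0.12428408] fin [0.6131095  0.23868849 0.15087272]
tab 103 -34.104929099662556 0.0434638253920174 0.00862606183462127
tool mm [  26.3 -132.1  124.8] turn rad(tool z) -0.02454276797745685 x-yaw now 12.29 tcp [0.5527 0.0038 0.2941] j6 70.2 F [-0.5  0.4 -0. ]
```

Call:
jog_arm(
  deltas=[32,9,-44,20,-0.025,32,9,-44,30,0,32,8,-44,40,0,32,0,0,20,0,32,0,0,0,0],
)

```text
time: 1.95
tcp_pos: [0.5465, 0.125, 0.1909]
tool_rot: [[0.972, 0.234, -0.007], [0.234, -0.972, -0.001], [-0.007, -0.0, -1.0]]
wrist_force: [-0.4, -0.3, -1.1]
finger_gap: 0.374
grasp_force: 0.0
```

```bash
python3 -c "
from h import *
go([.5501,.1385,.130],13.7); print(bot.get_obs()['finger_gap'])"
```

```text
tool mm [  7.1 -12.2  60.9] turn rad(tool z) -0.0026080992514257505 x-yaw now 13.55 tcp [0.5465 0.125  0.1909] j6 81.5 F [-0.4 -0.3 -1.1]
0.37391300481354245
```

Call:
jog_arm(
  deltas=[32,6,-11,15,0,32,0,0,0,0,32,0,0,0,0],
)

```text
time: 2.25
tcp_pos: [0.5524, 0.1371, 0.1794]
tool_rot: [[0.972, 0.233, 0.001], [0.233, -0.972, -0.0], [0.001, 0.0, -1.0]]
wrist_force: [0.7, -0.1, 0.5]
finger_gap: 0.376
grasp_force: 0.0
```

```bash
python3 -c "
from h import *
go([.5501,.1385,.130],13.7); print(bot.get_obs()['finger_gap'])"
```

```text
tool mm [-1.9 -1.9 49.4] turn rad(tool z) -0.003911048514823588 x-yaw now 13.48 tcp [0.5524 0.1371 0.1794] j6 82.8 F [ 0.7 -0.1  0.5]
0.3755035260842076
```

Call:
jog_arm(
  deltas=[32,-2,-2,20,0,32,0,0,15,0,32,0,0,9,0,32,0,0,5,0,32,0,0,0,0],
)

```text
time: 2.75
tcp_pos: [0.5496, 0.1388, 0.1299]
tool_rot: [[0.972, 0.233, -0.0], [0.233, -0.972, -0.0], [-0.0, 0.0, -1.0]]
wrist_force: [0.0, 0.6, -0.3]
finger_gap: 0.374
grasp_force: 0.0
```

Call:
jog_arm(
  deltas=[26,0,0,0,0.13,25,0,0,0,0.13,24,0,0,0,0.13,23,0,0,0,0.13,23,0,0,0,0.13],
)

```text
time: 3.25
tcp_pos: [0.5505, 0.1389, 0.1313]
tool_rot: [[0.913, -0.407, 0.003], [-0.407, -0.913, -0.0], [0.003, -0.001, -1.0]]
wrist_force: [0.4, -0.8, 0.5]
finger_gap: 0.274
grasp_force: 3.0
```

Call:
jog_arm(
  deltas=[23,0,0,0,0.13,23,0,0,0,0.13,23,0,0,0,0.13,23,0,0,0,0.13,23,0,0,0,0.13],
)

```text
time: 3.75
tcp_pos: [0.5502, 0.1393, 0.131]
tool_rot: [[0.481, -0.877, 0.002], [-0.877, -0.481, 0.0], [0.001, -0.002, -1.0]]
wrist_force: [0.5, 0.4, 0.5]
finger_gap: 0.269
grasp_force: 4.7
```

```bash
python3 -c "
from h import *
o=bot.get_obs(); go([.5501,.1385,.130],-62.4); print(o['finger_gap'],o['joint_positions'],o['torque'])"
```

```text
tool mm [0.7 0.5 1. ] turn rad(tool z) 0.0197458336893531 x-yaw now -61.27 tcp [0.5502 0.1393 0.131 ] j6 157.7 F [0.5 0.4 0.5]
0.2687581944200921 [6.47029252e+00 3.03368445e+01 8.95171202e+01 9.43120612e-03
 6.00270392e+01 1.57734199e+02] [0.08755523 0.02549165 0.09291388]
```

Call:
jog_arm(
  deltas=[21,0,0,0,0.02,20,0,0,0,0,19,0,0,0,0,18,0,0,0,0,18,0,0,0,0],
)

```text
time: 4.25
tcp_pos: [0.5503, 0.1389, 0.1308]
tool_rot: [[0.469, -0.883, 0.002], [-0.883, -0.469, -0.0], [0.001, -0.002, -1.0]]
wrist_force: [1.6, -1.6, 5.6]
finger_gap: 0.211
grasp_force: 14.7
```

Call:
jog_arm(
  deltas=[17,0,0,0,0,32,0,0,0,0,32,0,0,0,0,32,0,0,-30,0,32,0,0,-40,0],
)

```text
time: 4.75
tcp_pos: [0.5477, 0.139, 0.1981]
tool_rot: [[0.468, -0.884, -0.007], [-0.884, -0.468, -0.001], [-0.003, 0.006, -1.0]]
wrist_force: [-0.4, 0.1, 0.9]
finger_gap: 0.376
grasp_force: 0.0
```

Call:
jog_arm(
  deltas=[32,0,-45,-40,0,32,0,-45,-30,0,32,0,0,0,0,32,0,0,0,0],
)

```text
time: 5.15
tcp_pos: [0.6191, 0.1763, 0.2598]
tool_rot: [[0.468, -0.884, -0.002], [-0.884, -0.468, -0.0], [-0.0, 0.001, -1.0]]
wrist_force: [0.2, 0.2, -0.5]
finger_gap: 0.376
grasp_force: 0.0
```

```bash
cat > k.py <<'E'
from h import *
def knob(name):
    d=grab(name,name+'k%d.png'%int(bot.get_obs()['time']*100)); P=pts(d); im=d['pixels'].astype(int); q=np.load('/tmp/pl.npz')
    X=P-q['c']; a,b,h=X@q['up']+.0005,X@q['ly']-.021,X@q['n']; rr=np.hypot(a,b)
    m=(rr<.036)&(h>.033)&(h<.044); 
    if m.sum()>20: print(name,'bar',m.sum(),cv2.minAreaRect((np.c_[a[m],b[m]]*1e3).astype('f4')))
    for nm,m in(('tab',(rr>.036)&(rr<.05)&(h>.006)&(h<.016)&(im.max(-1)<100)&(a>0)&(b<.01)),('ptr',(rr>.030)&(rr<.0375)&(h>.009)&(h<.018)&(im.max(-1)<60))):
        if m.sum()>3: print(nm,m.sum(),np.degrees(np.arctan2(b[m].mean(),a[m].mean())),rr[m].mean())
E
python3 -c "
from k import *
knob('wrist');go([.5,0,.3],-62)"
```

```text
wrist bar 1048 ((-0.4039039611816406, -0.5168075561523438), (14.994464874267578, 55.90420150756836), 58.374290466308594)
tab 121 -33.767648272974654 0.0434638959113675
ptr 32 -31.9479737597067 0.033259916311523315
tool mm [100.2 186.8 -40.5] turn rad(tool z) -0.0016018357283735674 x-yaw now -62.09 tcp [0.618  0.1759 0.2589] j6 161.2 F [-0.6  0.7 -1. ]
```

Call:
jog_arm(
  deltas=[30,0,0,0,-0.14,30,0,0,0,-0.14,30,0,0,0,-0.14,30,0,0,0,-0.14,30,0,0,0,-0.1],
)

```text
time: 5.7
tcp_pos: [0.6174, 0.1753, 0.259]
tool_rot: [[0.913, -0.407, -0.005], [-0.407, -0.913, -0.001], [-0.004, 0.003, -1.0]]
wrist_force: [-1.1, -0.3, -0.6]
finger_gap: 0.349
grasp_force: 0.0
```

```bash
python3 -c "
from h import *
go([.6131,.2387,.160],-24.4)"
```

```text
tool mm [-29.3 -56.4  99. ] turn rad(tool z) 0.006594604825720687 x-yaw now -24.02 tcp [0.6174 0.1753 0.259 ] j6 123.0 F [-1.1 -0.3 -0.6]
```

Call:
jog_arm(
  deltas=[30,-15,-28,0,0.006,30,-14,-28,20,0,30,0,0,20,0,30,0,0,0,0,30,0,0,0,0],
)

```text
time: 6.2
tcp_pos: [0.6151, 0.2381, 0.22]
tool_rot: [[0.909, -0.417, -0.003], [-0.417, -0.909, -0.001], [-0.002, 0.002, -1.0]]
wrist_force: [-0.5, 0.1, 0.5]
finger_gap: 0.35
grasp_force: 0.0
```

```bash
python3 -c "
from h import *
go([.6131,.2387,.160],-24.4)"
```

```text
tool mm [-1.9  0.2 60.1] turn rad(tool z) -0.00475884162146718 x-yaw now -24.67 tcp [0.6151 0.2381 0.22  ] j6 129.2 F [-0.5  0.1  0.5]
```

Call:
jog_arm(
  deltas=[30,-2,0,25,-0.005,30,0,0,20,0,30,0,0,10,0,30,0,0,5,0,30,0,0,0,0],
)

```text
time: 6.7
tcp_pos: [0.6145, 0.2394, 0.1612]
tool_rot: [[0.911, -0.413, 0.0], [-0.413, -0.911, -0.0], [0.0, -0.0, -1.0]]
wrist_force: [-0.2, 0.2, 0.3]
finger_gap: 0.355
grasp_force: 0.0
```

Call:
jog_arm(
  deltas=[22,0,0,0,0,22,0,0,0,0,22,0,10,0,0,22,0,15,0,0,22,0,15,0,0],
)

```text
time: 7.2
tcp_pos: [0.5977, 0.2031, 0.1615]
tool_rot: [[0.911, -0.412, 0.002], [-0.412, -0.911, 0.001], [0.001, -0.001, -1.0]]
wrist_force: [1.3, 1.4, 1.9]
finger_gap: 0.258
grasp_force: 1.0
```

Call:
jog_arm(
  deltas=[22,0,15,0,0,22,0,15,0,0,22,0,15,0,0,22,0,15,0,0,22,0,12,0,0],
)

```text
time: 7.7
tcp_pos: [0.5676, 0.1369, 0.1613]
tool_rot: [[0.911, -0.413, 0.001], [-0.413, -0.911, 0.0], [0.001, -0.0, -1.0]]
wrist_force: [-0.2, 2.7, 0.4]
finger_gap: 0.254
grasp_force: 0.9
```

```bash
python3 -c "
from h import *
go(np.array([.6131,.2387,.160])+.130*np.array([-.4135,-.9105,0]),-24.4)
d=grab('wrist','w3.png')"
```

```text
tool mm [-0.7 18.5  1.3] turn rad(tool z) 0.0004075428275391492 x-yaw now -24.38 tcp [0.5676 0.1369 0.1613] j6 120.4 F [-0.2  2.7  0.4]
```

View pics/w3.png

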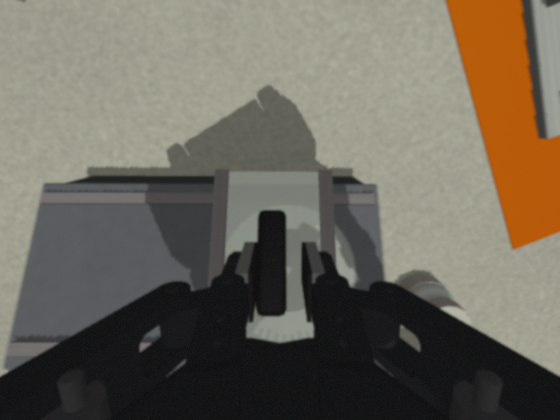

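The fin at (272,260) sits between the pads, with the left pad pushing it, and the guard is following. About 22 mm still to go.

Call:
jog_arm(
  deltas=[22,0,10,0,0,22,0,6,0,0,22,0,3,0,0,22,0,2,0,0,22,0,1,0,0],
)

```text
time: 8.25
tcp_pos: [0.5638, 0.1278, 0.1613]
tool_rot: [[0.911, -0.412, 0.014], [-0.413, -0.911, 0.018], [0.005, -0.022, -1.0]]
wrist_force: [21.8, 47.8, -14.7]
finger_gap: 0.26
grasp_force: 25.9
```

Call:
jog_arm(
  deltas=[22,0,1,0,0,22,0,1,0,0,22,0,0,0,0],
)

```text
time: 8.55
tcp_pos: [0.5637, 0.1276, 0.1613]
tool_rot: [[0.911, -0.412, 0.015], [-0.412, -0.911, 0.02], [0.006, -0.025, -1.0]]
wrist_force: [24.4, 51.3, -15.6]
finger_gap: 0.257
grasp_force: 28.2
```

Call:
jog_arm(
  deltas=[22,0,-3,0,0,22,0,-4,0,0,30,0,0,0,0,30,0,0,0,0,30,0,0,0,0],
)

```text
time: 9.05
tcp_pos: [0.5623, 0.1252, 0.1609]
tool_rot: [[0.911, -0.412, 0.004], [-0.412, -0.911, 0.005], [0.001, -0.006, -1.0]]
wrist_force: [5.5, 13.0, -3.2]
finger_gap: 0.351
grasp_force: 7.2
```

Call:
jog_arm(
  deltas=[30,0,0,-20,0,30,0,0,-40,0,30,-20,0,-40,0,30,-30,0,0,0,30,0,0,0,0],
)

```text
time: 9.55
tcp_pos: [0.5135, 0.1438, 0.2622]
tool_rot: [[0.912, -0.411, 0.001], [-0.411, -0.912, 0.0], [0.001, -0.0, -1.0]]
wrist_force: [-0.2, 0.6, -0.4]
finger_gap: 0.349
grasp_force: 0.0
```

```bash
python3 - <<'E'
from k import *
for n in('wrist','top'):
    knob(n)
    d=load(n); P=pts(d);q=np.load('/tmp/pl.npz');X=P-q['c'];a,b,h=X@q['up'],X@q['ly'],X@q['n']
    m=(abs(a)<.04)&(abs(b-.021)<.05)&(h>.07)&(h<.085);A=np.c_[a[m],b[m]]*1e3; print('fin',m.sum(),cv2.minAreaRect(A.astype('f4')) if m.sum()>9 else 0)
go([.55,0,.3])
im=load('top')['pixels'];cv2.imwrite('pics/t4.png',cv2.resize(cv2.cvtColor(im[140:270,105:260],cv2.COLOR_RGB2BGR),None,fx=4,fy=4))
E
ls pics
```

```text
fin 1150 ((-0.2524394989013672, 20.670732498168945), (14.000092506408691, 49.78469467163086), 89.87046813964844)
fin 78 ((0.6924877166748047, 19.564910888671875), (13.496585845947266, 43.620479583740234), 88.94143676757812)
tool mm [ 90.4 115.9 -39. ] turn rad(tool z) None x-yaw now -24.31 tcp [0.5153 0.1428 0.2609] j6 121.6 F [0.  0.6 0.1]
crop0.png
side0.png
t4.png
top0.png
topk960.png
w1.png
w3.png
wristk515.png
wristk955.png
```

Call:
jog_arm(
  deltas=[85,14,46,0,0,85,14,46,0,0,85,14,46,0,0,85,14,46,0,0,85,14,46,0,0],
)

```text
time: 10.15
tcp_pos: [0.4842, -0.0981, 0.2601]
tool_rot: [[0.911, -0.413, -0.001], [-0.413, -0.911, -0.0], [-0.001, 0.001, -1.0]]
wrist_force: [0.7, -0.6, 0.1]
finger_gap: 0.998
grasp_force: 0.0
```

Call:
jog_arm(
  deltas=[85,14,46,0,0,85,14,46,0,0,85,14,46,0,0,85,14,46,0,0,85,14,46,0,0],
)

```text
time: 10.65
tcp_pos: [0.4525, -0.3368, 0.2599]
tool_rot: [[0.911, -0.413, -0.001], [-0.413, -0.911, 0.0], [-0.001, 0.0, -1.0]]
wrist_force: [1.2, -0.7, -0.2]
finger_gap: 0.994
grasp_force: 0.0
```

```bash
python3 - <<'E'
from h import *
go([.455,-.33,.26],-16)
d=grab('wrist','w5.png'); P=pts(d); Z=P[...,2]; im=d['pixels']
m=(Z>.008)&(Z<.026)&(np.hypot(P[...,0]-.49,P[...,1]+.347)<.1)
m[330:]=0
c,l,s,ce=cv2.connectedComponentsWithStats(m.astype('u1'))
for i in range(1,c):
    if s[i,4]>150: print(i,s[i],ce[i],P[l==i].mean(0))
E
```

```text
tool mm [-0.5 -7.3 -0.1] turn rad(tool z) -0.1468226468888371 x-yaw now -24.41 tcp [ 0.4525 -0.3368  0.2599] j6 70.0 F [ 1.2 -0.7 -0.2]
1 [ 260   73   42  137 2086] [276.55465005 146.5599233 ] [ 0.49079009 -0.35142542  0.01774933]
```

View pics/w5.png

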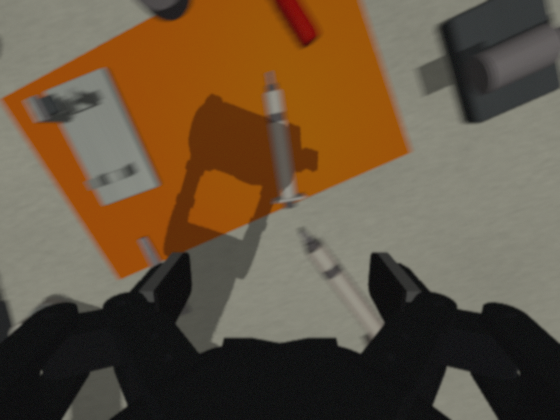

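The mat syringe spans nozzle (269,75) to flange (290,200). The larger one starts at (303,232). I'll check lengths and get the pose.

```bash
python3 - <<'E'
from h import *
d=load('wrist'); P=pts(d); Z=P[...,2]
m=np.zeros(Z.shape,bool); m[66:215,255:310]=1; m&=(Z>.006)&(Z<.026)
Q=P[m][:,:2]; q0=Q
c=Q.mean(0)
for _ in range(4):
    w=np.linalg.svd(Q-Q.mean(0),full_matrices=False)[2][0]; w*=np.sign(w[0]); c=Q.mean(0); nrm=np.array([-w[1],w[0]])
    Q=q0[(abs((q0-c)@nrm)<.011)]
t=(q0-c)@w; s=(q0-c)@nrm
print('c',c,'w',w,'yaw',np.degrees(np.arctan2(w[1],w[0])),'t',t.min(),t.max())
for k in np.arange(-.1,.1,.008):
    q=(t>=k)&(t<k+.008)
    if q.sum(): print(round(k*1e3),q.sum(),(s[q].min()*1e3).round(1),(s[q].max()*1e3).round(1),(P[m][q][:,2].max()*1e3).round(1))
E
```

```text
c [ 0.49319819 -0.35210526] w [ 0.96422921 -0.26506986] yaw -15.371104112667167 t -0.08183093232215254 0.08434500186429976
-84 45 -6.8 7.1 19.0
-76 120 -20.5 20.8 22.1
-68 144 -20.2 19.4 21.8
-60 93 -9.7 10.1 21.0
-52 96 -9.8 10.1 22.4
-44 100 -9.7 10.1 21.2
-36 99 -9.7 10.1 21.6
-28 105 -9.8 10.1 21.8
-20 103 -9.7 10.2 22.0
-12 105 -9.8 10.2 21.3
-4 104 -9.7 9.9 22.1
4 109 -9.7 10.0 21.3
12 110 -9.8 10.0 21.1
20 112 -9.7 10.0 22.3
28 117 -10.0 10.1 21.9
36 116 -9.7 10.0 22.3
44 118 -9.7 10.0 22.0
52 121 -9.8 10.0 21.8
60 86 -9.3 10.0 21.0
68 47 -5.9 6.3 18.1
76 38 -2.7 3.1 14.8
84 1 2.3 2.3 11.6
```

```bash
python3 - <<'E'
from h import *
go([.5067,-.3558,.10],-15.4)
E
```

```text
tool mm [ 55.7 -13.  159.2] turn rad(tool z) -0.1615772974012319 x-yaw now -24.66 tcp [ 0.451  -0.3437  0.2593] j6 69.8 F [-2.8 -4.2  0.6]
```

Call:
jog_arm(
  deltas=[50,28,-6,40,0,50,28,-7,40,0,50,0,0,40,-0.08,50,0,0,30,-0.08,50,0,0,0,0],
)

```text
time: 11.2
tcp_pos: [0.5072, -0.3436, 0.1049]
tool_rot: [[0.965, -0.262, -0.009], [-0.262, -0.965, 0.007], [-0.01, -0.005, -1.0]]
wrist_force: [-0.3, 0.2, 0.5]
finger_gap: 0.587
grasp_force: 0.0
```

Call:
jog_arm(
  deltas=[50,0,0,0,0],
)

```text
time: 11.3
tcp_pos: [0.5096, -0.3456, 0.1106]
tool_rot: [[0.964, -0.264, -0.001], [-0.264, -0.964, 0.0], [-0.001, -0.0, -1.0]]
wrist_force: [-0.0, 0.9, 0.4]
finger_gap: 0.584
grasp_force: 0.0
```

```bash
python3 - <<'E'
from h import *
go([.5067,-.3558,.015],-15.4)
E
```

```text
tool mm [-0.  10.6 95.6] turn rad(tool z) 0.001104269551355726 x-yaw now -15.34 tcp [ 0.5096 -0.3456  0.1106] j6 64.1 F [-0.   0.9  0.4]
```

Call:
jog_arm(
  deltas=[50,0,10.5,20,0,50,0,0,30,0,50,0,0,20,0,50,0,0,0,0,50,0,0,0,0],
)

```text
time: 11.8
tcp_pos: [0.5079, -0.3563, 0.043]
tool_rot: [[0.965, -0.263, 0.002], [-0.263, -0.965, -0.002], [0.003, 0.002, -1.0]]
wrist_force: [0.7, 0.5, 0.6]
finger_gap: 0.585
grasp_force: 0.0
```

```bash
python3 - <<'E'
from h import *
go([.5067,-.3558,.015],-15.4)
E
```

```text
tool mm [-1.3 -0.2 28. ] turn rad(tool z) 0.00250995753607992 x-yaw now -15.26 tcp [ 0.5079 -0.3563  0.043 ] j6 63.1 F [0.7 0.5 0.6]
```

Call:
jog_arm(
  deltas=[50,-1,0,15,0,50,0,0,8,0,50,0,0,4,0,30,0,0,0,0,15,0,0,0,0],
)

```text
time: 12.3
tcp_pos: [0.5063, -0.3553, 0.0146]
tool_rot: [[0.965, -0.262, 0.001], [-0.262, -0.965, -0.001], [0.001, 0.001, -1.0]]
wrist_force: [-0.3, -0.1, -0.5]
finger_gap: 0.253
grasp_force: 0.0
```

Call:
jog_arm(
  deltas=[10,0,0,0,0,10,0,0,0,0,10,0,0,0,0,10,0,0,0,0,10,0,0,0,0],
)

```text
time: 12.8
tcp_pos: [0.5064, -0.3554, 0.0149]
tool_rot: [[0.965, -0.262, 0.001], [-0.262, -0.965, -0.001], [0.002, 0.001, -1.0]]
wrist_force: [-0.6, 1.0, 6.2]
finger_gap: 0.206
grasp_force: 58.8
```

Call:
jog_arm(
  deltas=[10,0,0,-20,0,10,0,0,-40,0,10,0,0,-40,0,10,0,0,-40,0,10,0,0,0,0],
)

```text
time: 13.3
tcp_pos: [0.5083, -0.3569, 0.1602]
tool_rot: [[0.965, -0.262, 0.008], [-0.262, -0.965, -0.008], [0.01, 0.005, -1.0]]
wrist_force: [0.6, -0.6, -0.3]
finger_gap: 0.211
grasp_force: 58.6
```

```bash
python3 - <<'E'
from h import *
R=np.array([np.cos(np.radians(-5.2)),np.sin(np.radians(-5.2))])
p=np.array([.5879,-.1545])+R*.014
o=bot.get_obs();print(o['finger_gap'],o['grasp_force']); go([*p,.15],-5.2)
d=grab('wrist','w6.png')
E
```

```text
0.21100574152191964 58.64684343338013
tool mm [  37.5 -218.7    9.4] turn rad(tool z) -0.17425584404224226 x-yaw now -15.18 tcp [ 0.5083 -0.3569  0.1602] j6 63.0 F [ 0.6 -0.6 -0.3]
```

View pics/w6.png

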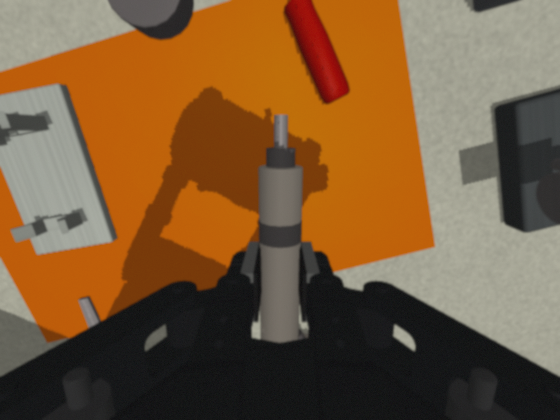

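The syringe is held straight along tool x, nozzle at (280,118). Next I'll get its pose in the tool frame while moving over to the cradle.

```bash
cat > s.py <<'E'
from h import *
def held(d):
    o=bot.get_obs(); P=pts(d); X=((P-o['tcp_pos'])@o['tool_rot'])*1e3
    m=np.zeros(P.shape[:2],bool); m[105:330,255:306]=1; m&=(abs(X[...,2])<30)&(X[...,0]>10)&(X[...,0]<130)
    Q=X[m]
    for a in range(15,95,8):
        q=Q[(Q[:,0]>=a)&(Q[:,0]<a+8)]
        if len(q)>4: print(a,len(q),'ymid',((q[:,1].min()+q[:,1].max())/2).round(1),'w',np.ptp(q[:,1]).round(1),'ztop',q[:,2].min().round(1),np.percentile(q[:,2],10).round(1))
    print('nozzle x',Q[:,0].max())
if __name__=='__main__': held(load('wrist'))
E
python3 s.py
```

```text
15 696 ymid 2.0 w 19.9 ztop -10.2 -8.9
23 752 ymid 1.9 w 19.6 ztop -10.3 -8.8
31 759 ymid 1.9 w 19.4 ztop -10.4 -8.7
39 807 ymid 1.9 w 20.1 ztop -10.3 -8.8
47 735 ymid 1.8 w 19.7 ztop -10.0 -8.2
55 406 ymid 1.9 w 12.4 ztop -6.9 -5.3
63 278 ymid 2.1 w 5.7 ztop -3.3 -2.4
71 42 ymid 2.1 w 5.5 ztop -2.9 -2.2
nozzle x 72.24758643891754
```

Call:
jog_arm(
  deltas=[10,7,-43,0,0,10,7,-43,0,0,10,7,-43,0,0,10,8,-43,0,0,10,8,-43,0,0],
)

```text
time: 13.85
tcp_pos: [0.5977, -0.1553, 0.1521]
tool_rot: [[0.965, -0.262, -0.003], [-0.262, -0.965, 0.001], [-0.003, -0.0, -1.0]]
wrist_force: [0.6, -0.8, -0.4]
finger_gap: 0.208
grasp_force: 58.7
```

Call:
jog_arm(
  deltas=[10,0,0,0,-0.09,10,0,0,0,-0.084,10,0,0,0,0,10,0,0,0,0],
)

```text
time: 14.25
tcp_pos: [0.5974, -0.1571, 0.1527]
tool_rot: [[0.996, -0.094, -0.002], [-0.094, -0.996, 0.001], [-0.002, -0.001, -1.0]]
wrist_force: [-0.1, 0.7, -0.7]
finger_gap: 0.211
grasp_force: 58.8
```

```bash
python3 - <<'E'
from h import *
R=np.array([np.cos(np.radians(-5.2)),np.sin(np.radians(-5.2))])
p=np.array([.5879,-.1545])+R*.014
go([*p,.10],-5.2)
E
```

```text
tool mm [ 4.4 -1.7 52.7] turn rad(tool z) -0.002885403388246697 x-yaw now -5.37 tcp [ 0.5974 -0.1571  0.1527] j6 73.5 F [-0.1  0.7 -0.7]
```

```bash
python3 - <<'E'
from s import *
d=grab('wrist','w7.png'); held(d)
o=bot.get_obs(); P=pts(d); X=((P-o['tcp_pos'])@o['tool_rot'])*1e3; Z=P[...,2]; im=d['pixels'].astype(int)
m=(Z>.007)&(Z<.017)&(X[...,0]>-100)&(X[...,0]<90)&(abs(X[...,1])<60)
for x in range(-40,66,8):
    q=m&(X[...,0]>=x)&(X[...,0]<x+8)
    if q.sum()>5: print(x,q.sum(),X[q][:,1].min().round(1),X[q][:,1].max().round(1))
print('xmax',X[m][:,0].max())
m=(Z>.04)&(Z<.075)&(X[...,0]>-100)&(X[...,0]<90)&(abs(X[...,1])<60)
c,l,s,ce=cv2.connectedComponentsWithStats(m.astype('u1'))
for i in range(1,c):
    if s[i,4]>20: q=X[l==i]; print(s[i,4],ce[i].round(),q.min(0).round(1),q.max(0).round(1),Z[l==i].max())
E
```

```text
15 718 ymid 1.1 w 19.8 ztop -6.7 -5.6
23 750 ymid 1.1 w 19.7 ztop -6.6 -5.0
31 771 ymid 1.0 w 19.3 ztop -6.6 -5.3
39 809 ymid 1.0 w 20.1 ztop -6.2 -5.2
47 677 ymid 1.0 w 19.7 ztop -6.0 -4.2
55 348 ymid 1.0 w 12.3 ztop -3.4 -1.5
63 265 ymid 1.2 w 5.6 ztop 0.6 1.3
nozzle x 70.60731894185406
-40 303 -41.4 38.2
-32 312 -42.0 38.0
-24 325 -41.7 37.5
-16 339 -41.3 37.1
-8 360 -42.1 37.9
0 350 -41.8 37.8
8 331 -41.4 37.2
16 167 -42.5 37.9
24 130 -41.7 37.7
32 158 -42.3 37.5
40 406 -41.9 37.1
48 684 -42.4 37.6
56 765 -42.3 37.5
64 146 -41.0 37.1
xmax 65.44082426373211
792 [247. 167.] [ 22.3 -32.3  90.8] [ 48.5 -10.  106.6] 0.06208738279579096
165 [303. 166.] [29.5 12.3 88.5] [ 41.8  22.8 110.9] 0.06431847694417775
```

View pics/w7.png

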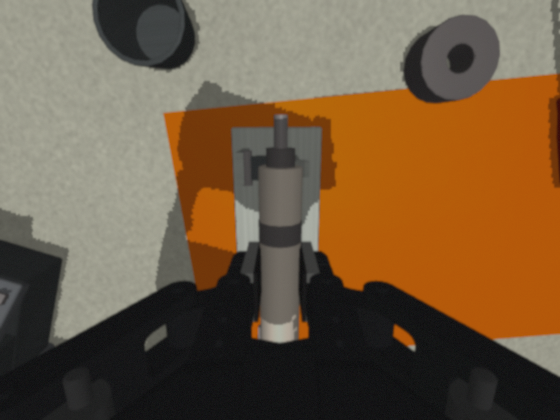

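Call:
jog_arm(
  deltas=[10,6,-3,25,0,10,0,0,25,0,10,0,0,5,0,10,0,0,0,0,10,0,0,0,0],
)

```text
time: 14.8
tcp_pos: [0.6048, -0.1552, 0.1]
tool_rot: [[0.996, -0.092, 0.001], [-0.092, -0.996, -0.001], [0.002, 0.001, -1.0]]
wrist_force: [0.6, -0.4, -0.6]
finger_gap: 0.204
grasp_force: 58.8
```

Call:
jog_arm(
  deltas=[10,0,0,0,0,10,0,0,0,0],
)

```text
time: 15.0
tcp_pos: [0.6048, -0.155, 0.1001]
tool_rot: [[0.996, -0.091, 0.002], [-0.091, -0.996, -0.001], [0.002, 0.001, -1.0]]
wrist_force: [-0.1, 0.2, -0.7]
finger_gap: 0.209
grasp_force: 58.8
```

```bash
python3 - <<'E'
from s import *
d=grab('wrist','w8.png'); held(d)
o=bot.get_obs(); P=pts(d); X=((P-o['tcp_pos'])@o['tool_rot'])*1e3; Z=P[...,2]
print(o['tcp_pos'],o['wrist_force'],np.degrees(np.arctan2(o['tool_rot'][1,0],o['tool_rot'][0,0])))
m=(Z>.007)&(Z<.017)&(X[...,0]>-100)&(X[...,0]<90)&(abs(X[...,1])<60)
for x in range(-40,66,16):
    q=m&(X[...,0]>=x)&(X[...,0]<x+8)
    if q.sum()>5: print(x,q.sum(),X[q][:,1].min().round(1),X[q][:,1].max().round(1))
print('xmax',X[m][:,0].max())
m=(Z>.04)&(Z<.068)&(X[...,0]>-100)&(X[...,0]<90)&(abs(X[...,1])<60)&(X[...,2]>15)
c,l,s,ce=cv2.connectedComponentsWithStats(m.astype('u1'))
for i in range(1,c):
    if s[i,4]>20: q=X[l==i]; print(s[i,4],ce[i].round(),q.min(0).round(1),q.max(0).round(1),Z[l==i].max())
E
```

```text
15 705 ymid 1.4 w 19.9 ztop -7.2 -6.0
23 767 ymid 1.3 w 19.7 ztop -7.4 -5.7
31 763 ymid 1.1 w 19.8 ztop -6.9 -5.6
39 815 ymid 1.2 w 20.1 ztop -7.0 -5.6
47 687 ymid 1.3 w 19.8 ztop -6.2 -4.7
55 358 ymid 1.3 w 12.3 ztop -3.7 -1.9
63 267 ymid 1.5 w 5.6 ztop -0.0 0.8
nozzle x 70.80052686756518
[ 0.60465418 -0.15492309  0.09986945] [ 0.51704427 -1.25076223 -0.48594612] -5.234255532272955
-40 20 -38.3 40.4
-24 480 -38.7 40.7
-8 612 -38.7 40.9
8 178 -38.7 40.8
24 248 -38.6 40.8
40 894 -39.3 40.9
56 384 -38.6 40.1
xmax 58.264854077031494
1248 [242. 192.] [ 15.4 -29.3  37.7] [ 41.6 -11.6  58.9] 0.062225942665966455
463 [312. 192.] [22.4 14.4 35.6] [34.8 25.9 59.1] 0.06437032164399653
```

Call:
jog_arm(
  deltas=[10,0,0,15,0,10,0,0,10,0,10,0,0,10,0,10,0,0,8,0,10,0,0,0,0],
)

```text
time: 15.55
tcp_pos: [0.6039, -0.1549, 0.0548]
tool_rot: [[0.996, -0.091, -0.001], [-0.091, -0.996, -0.0], [-0.001, 0.0, -1.0]]
wrist_force: [-1.5, -1.6, 0.3]
finger_gap: 0.209
grasp_force: 58.9
```

Call:
jog_arm(
  deltas=[10,0,0,8,0,10,0,0,6,0,10,0,0,4,0,10,0,0,3,0,10,0,0,0,0],
)

```text
time: 16.05
tcp_pos: [0.604, -0.1543, 0.0349]
tool_rot: [[0.996, -0.091, -0.001], [-0.091, -0.996, 0.0], [-0.001, -0.0, -1.0]]
wrist_force: [-0.1, 0.2, 0.9]
finger_gap: 0.21
grasp_force: 59.2
```

```bash
python3 - <<'E'
from s import *
d=grab('wrist','w9.png'); held(d); o=bot.get_obs();print(o['tcp_pos'],o['wrist_force'],o['torque'],o['grasp_force'])
P=pts(d); X=((P-o['tcp_pos'])@o['tool_rot'])*1e3; Z=P[...,2]
m=(Z>.04)&(Z<.068)&(X[...,0]>0)&(X[...,0]<60)&(abs(X[...,1])<40)
print(Z[m].max())
E
```

```text
15 579 ymid 3.0 w 23.1 ztop -24.4 -22.9
23 938 ymid 1.4 w 24.1 ztop -24.4 -23.5
31 1241 ymid 1.2 w 26.0 ztop -24.6 -23.2
39 909 ymid 1.2 w 25.8 ztop -6.9 -5.4
47 1025 ymid 1.2 w 25.4 ztop -6.6 -3.8
55 693 ymid 1.2 w 25.6 ztop -2.8 -1.1
63 265 ymid 1.4 w 5.6 ztop 0.1 1.0
nozzle x 70.59123518724722
[ 0.6040718  -0.15436489  0.03486596] [-1.57508018  0.24725335  1.53636603] [ 0.08573641  0.23294068 -0.02788311] 59.208059906959534
0.06799892277805751
```

Call:
jog_arm(
  deltas=[10,0,0,1,0,10,0,0,0,0,35,0,0,0,0,35,0,0,0,0,35,0,0,0,0],
)

```text
time: 16.6
tcp_pos: [0.6042, -0.1547, 0.0336]
tool_rot: [[0.996, -0.091, -0.0], [-0.091, -0.996, 0.0], [-0.0, -0.0, -1.0]]
wrist_force: [0.3, 1.1, -0.4]
finger_gap: 0.414
grasp_force: 0.0
```

Call:
jog_arm(
  deltas=[40,0,0,0,0,40,0,0,-10,0,40,0,0,-30,0,40,0,0,-40,0,40,-15,0,-40,0],
)

```text
time: 17.1
tcp_pos: [0.5901, -0.1535, 0.1556]
tool_rot: [[0.996, -0.091, 0.001], [-0.091, -0.996, -0.0], [0.001, 0.0, -1.0]]
wrist_force: [0.1, -0.7, 0.0]
finger_gap: 0.469
grasp_force: 0.0
```

Call:
jog_arm(
  deltas=[40,-40,0,-20,0,40,-40,0,0,0,40,0,0,0,0,40,0,0,0,0],
)

```text
time: 17.5
tcp_pos: [0.5095, -0.1462, 0.1751]
tool_rot: [[0.996, -0.092, 0.002], [-0.092, -0.996, -0.001], [0.002, 0.001, -1.0]]
wrist_force: [0.4, 0.2, -0.1]
finger_gap: 0.474
grasp_force: 0.0
```

```bash
python3 - <<'E'
from h import *
d=grab('wrist','w10.png'); P=pts(d); Z=P[...,2]; R=np.array([np.cos(np.radians(-5.2)),np.sin(np.radians(-5.2))]); q=P[...,:2]-[.5879,-.1535]
x=(q@R)*1e3; y=(q@[-R[1],R[0]])*1e3
m=(abs(x)<70)&(abs(y)<38)
for a in range(-64,64,8):
    k=m&(x>=a)&(x<a+8)&(Z>.025)&(abs(y)<11)
    if k.sum()>3: print(a,k.sum(),(Z[k].max()*1e3).round(1),np.percentile(Z[k],80).round(4)*1e3,y[k].min().round(1),y[k].max().round(1))
o=bot.get_obs();print(o['tcp_pos'],o['finger_gap'],o['time'])
E
```

```text
-64 2012 265.0 263.29999999999995 -11.0 11.0
-56 197 41.2 39.9 -9.6 9.8
-48 197 41.6 40.0 -9.5 9.7
-40 197 41.7 40.0 -9.4 9.6
-32 197 41.5 39.9 -9.4 9.5
-24 217 41.7 40.099999999999994 -9.3 9.4
-16 1881 304.1 304.09999999999997 -10.2 9.3
-8 229 41.4 39.699999999999996 -10.1 9.2
0 229 41.5 39.9 -10.0 9.1
8 235 42.0 40.0 -9.9 9.0
16 238 42.1 39.9 -9.9 8.9
24 243 41.5 40.0 -9.8 9.7
32 338 60.0 56.800000000000004 -10.6 10.9
40 307 60.1 58.0 -10.4 10.8
48 275 60.0 57.9 -10.5 10.7
56 235 42.0 40.2 -10.4 9.4
[ 0.51041067 -0.14640721  0.17483429] 0.4704523093509773 17.55
```

View pics/w10.png

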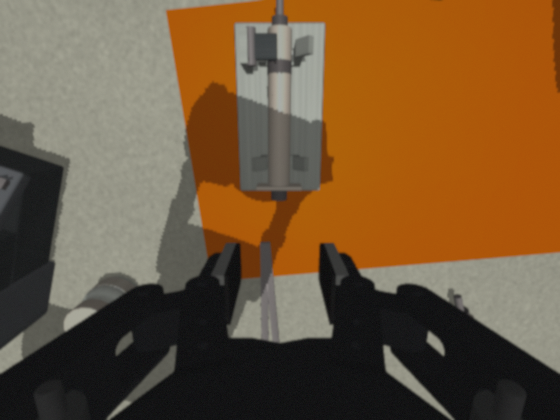

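The syringe lies level in the cradle, from (279,190) to (279,20), with its top 40 to 42 mm up along the whole barrel. The jaw at (265,45) is level above it, and the gripper is clear. Handing in.

```bash
python3 -c "
from h import *
print(job.finish_job())"
```

```text
the job is handed in; nothing more can be done
None
```

Job handed in at about 17.6 s; the hand-in returned no verdict: the pointer measured about 1.5 mm from the mark tab before the guard covered the knob, the guard is home on its stop, and the syringe is level in the cradle with the jaw sprung back and the gripper clear.

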